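Bring the tripped bench supply back on

TASK

The bench supply has tripped: with closed fingertips push the popped-up round breaker plunger fully home, then press the raised end of the rocker switch fully down, and then press the square start key on the pendant right down, hold it a moment and let it spring back. Keep to that order, do not press the round mushroom stop button, and do not lift or shift the pendant or disturb the other things on the bench.

Things in the scene. Friction and masses are not known exactly. Their poses are not given: they have to be found in the camera images.
- breaker_box: Grey circuit-breaker box, screwed to the bench, 80 (x) x 100 (y) x 55 mm high. Origin: centre of its underside; z up. On its top sit two 18 mm round black plungers in 2 mm high steel collars: the popped one at y = +25 mm (x = 0), and one at y = -25 mm that is already home (fixed, nothing to do).
- breaker_top (a point): Centre of the top face of the popped plunger; moves with it. Right out it is 73 mm above the bench; fully home it is 61 mm above it (4 mm proud of the collar, like its neighbour).
- breaker (a joint): Travel of the popped plunger, m: 0 right out, 0.012 fully home against its stop. It starts at 0 to 0.003, slides straight down with about 3.5 N of friction and stays where it is left.
- rocker_box: Grey switch box, screwed to the bench, 110 (x) x 90 (y) x 44 mm high. Origin: centre of its underside; z up. A black rocker is pivoted across its top, the pivot line running along y at x = 0, 52 mm above the bench. The half of the rocker on the box's +x side is the raised one at the start.
- rocker_raised (a point): Point in the middle of the top face of the raised half of the rocker, 20 mm from the pivot line; moves with the rocker. Each half is 34 mm long (from the pivot outwards) and 40 mm wide. At the start this half slopes up outwards by 0.4 rad (this point 60 mm above the bench, outer end 65 mm); pressed fully down it is level, 52 mm above the bench, and the other half has come up.
- rocker (a joint): Rocker angle, rad: 0 as at the start, 0.4 when the raised half is fully down against its stop. Stiff pivot (0.05 N m, about 2.5 N at mid-half), no spring: it stays where it is left.
- pendant: Grey start/stop pendant, loose on the bench, 0.55 to 0.9 kg, 170 (x) x 80 (y) x 46 mm high. Origin: centre of its underside; z up. Square start key at x = -42 mm, round stop mushroom at x = +42 mm.
- start_top (a point): Centre of the top of the square black start key, 34 x 34 mm; moves with it. 63 mm above the bench when up, 55 mm when fully down.
- start (a joint): Travel of the start key, m: 0 up, 0.008 fully down. Springs back; 1.4 N to start moving, 5 N fully down.
- stop_top (a point): Centre of the top of the round black mushroom stop button, 42 mm across, 70 mm above the bench. Not to be pressed.
- stop (a joint): Travel of the stop button, m: 0 up, 0.008 fully down; same spring as the start key.
- socket: Bystander, loose, to be left alone: a steel ratchet socket standing upright, 32 mm across, 40 mm tall. Origin on its underside.
- oil: Bystander, loose, to be left alone: a small oil bottle standing upright, 34 mm across, 75 mm tall. Origin on its underside.
- driver: Bystander, loose, to be left alone: a screwdriver lying down. Origin on its underside.
- pliers: Bystander, loose, to be left alone: pliers with red grips lying flat, about 150 mm long, 16 mm high. Origin on its underside.
- bracket: Bystander, loose, to be left alone: an aluminium channel bracket, 56 x 130 mm, 22 mm high. Origin on its underside.
- battery: Bystander, loose, to be left alone: a cordless-tool battery pack, 75 x 115 mm, 63 mm high. Origin on its underside.
- spanner: Bystander, loose, to be left alone: a spanner lying flat. Origin on its underside.
Things that resemble listed ones, but are neither listed nor needed, are in the scene too. What is shaped like the breaker_box but turquoise is not meant.

How it is judged:
By the outcome, as a careful person would: the job done as asked, in the order asked, and still so for the second after the job is handed in, with the robot touching nothing.
It also fails if it takes over 48 s, if anything falls off the work surface, if the arm or the gripper's body presses on something with over 40 N, if the wrist force passes 120 N, or if a joint passes its speed limit or range.

ROBOT

A 6-joint arm with a two-finger parallel gripper is mounted at the origin on the work surface. World frame = base frame: x ahead of the robot, y to its left, z up, the work surface at z = 0. Lengths are in m, angles in degrees, forces in N, time in s.
With the tool pointing down it reaches from about 0.425 to 1.125 m from the base axis. Payload 14.9 kg.
Tool frame: the origin (TCP) lies between the finger pads; the fingertips stand 25 mm ahead of it and the grasp point (between the pads) lies 6 mm ahead of it (robot.finger_overhang is the distance from the TCP to the fingertips, in m); z points along the fingers, y is the line along which they close (so a half turn about z gives the same grasp; the last joint's range is limited). The gripper opens to 91 mm and grips with 3 to 60 N. Pads are 32 mm wide; open, the fingers measure 118 mm over their backs; the gripper's body (76 mm by 178 mm) begins 60 mm behind the grasp point.
Start: joints at [-77.596, 21.709, 99.362, -0, 58.929, -1.908], TCP at [0.173, -0.678, 0.239] pointing down, gripper open.
Joint ranges: [-158.91, 158.91], [-42.39, 125.64], [0.06, 152.35], [-60.88, 240.88], [17.5, 164.5], [-176.32, 176.32]. Speed limits (degrees/s): [108.29, 108.29, 136.94, 180, 180, 180].

INTERFACE

Orientations are given as a 3x3 rotation matrix whose columns are the frame's x, y, z axes.
In Python, from station import robot gives the robot as it stands.
- The arm moves only by the tool apply_moves, never from a script. Its argument "rows" is a list of rows, each a list of 7 numbers: the opening in per cent of the stroke, from 0 (shut) to 100 (fully open), then the shift along the tool's x, y, z in m, then the turn, a rotation vector about the tool's x, y, z in degrees. In form: [[jaw, tx, ty, tz, ax, ay, az], ...]. A call has 1 to 20 rows; each row shifts and turns the commanded pose from where the row before left it, along the tool's axes as they then stand; what a row does not reach is not made up. A row lasts 1/10 s, in which the tool goes at most 50 mm and 8.59 degrees, less where a joint would pass 70% of its speed; a pose out of reach is approached as far as the arm can. A call with a gripper value outside its range is refused whole. The fingers move at their own pace and stop on an object; "grip_force" is the grip in N (left out, the last holds). Time passes only in rows, so rows that do not move let the fingers close. It gives the time, the measured TCP pose, the force, the opening and the grip force at its end, in the units of the state.
- robot.observe(): the state, without advancing time (a new reading comes with each control period).
- robot.read_camera(name): name is "scene" or "top" or "wrist"; returns a dict with "frame" (384x512x3 uint8, red, green, blue), "mtx" (3x3 intrinsics, pixels), "k1" (the pictures are not rectified: a ray, as slopes to the right and down, at radius r is drawn at 1 + k1 r^2 times it, then the intrinsics apply), "rvec" (rotation vector, rad) and "tvec" (3), from world to camera coordinates, as OpenCV has them; the wrist camera has in their place "mount" (4x4, takes a point from camera to tool coordinates, whose origin is the TCP and whose axes are the flange's). Camera axes: x right, y down, z forward; pixel columns grow to the right and rows downward; lengths in m; the calibration is good to about 2 mm. A picture is of the moment at which its call begins: read the wrist's pose just before it. There is no depth.
- robot.hand_in(): hands the job in; it is judged then, once.
The state is a dict: "time_s": time; "qpos": joint angles; "qd": joint speeds; "tau": joint torques, N m; "tcp_pos": TCP position; "eef_rot": TCP orientation; "ft_force": force on the tool from outside, world axes, zero at the start; "moment": the same for the moment, N m; "width": finger opening in m; "grip_force": force on a finger pad.
Only numpy, scipy, OpenCV 4.12 (cv2) and the standard library are available. Lean on these libraries where they do the work, as an engineer would, in place of code of your own. Each camera call takes 0.05 s, during which the arm holds its last target. There are 200 camera calls.

## Working session

There is one attempt and no reset: what is moved stays moved. The work goes in short steps, Python scripts to look and compute and a tool call to move; the robot and the scene stay as the last step left them, time stands still between calls to the robot, and variables do not carry over. Pictures are saved under pics/ and viewed, at most 10 in all, crops included, and the job is handed in when it is done.

Besides the shell and the picture viewer there is one more tool, called after "Call:" in YAML: its name, and indented under it one key for each argument. apply_moves: Moves the arm, as the interface text tells. Its arguments: {"type":"object","properties":{"rows":{"type":"array","items":{"type":"array","items":{"type":"number"}}},"grip_force":{"type":"number"}},"required":["rows"]}

```bash
mkdir -p pics; ls; python3 - <<'E'
from station import robot
import cv2,numpy as np
for n in("top","scene"):
    c=robot.read_camera(n);cv2.imwrite(f"pics/{n}0.png",c["frame"][:,:,::-1])
    print(n,c["mtx"],c["k1"],c["rvec"],c["tvec"])
o=robot.observe();print(o["time_s"],o["tcp_pos"],o["eef_rot"],o["width"])
E
```

```text
pics
top [[454.46896176   0.         259.84534507]
 [  0.         454.46896176 192.45467017]
 [  0.           0.           1.        ]] 0.016965056837708877 [ 2.15305416 -2.13291033  0.18004429] [0.11579949 0.55373518 1.40878183]
scene [[411.46682623   0.         262.08888978]
 [  0.         411.46682623 196.31882755]
 [  0.           0.           1.        ]] 0.04582750597042513 [ 1.6910702   1.54255956 -0.79101873] [-0.17464253 -0.22629805  1.6361815 ]
0.1 [ 0.17294708 -0.67794439  0.23834259] [[ 9.68970657e-01  2.47175680e-01 -2.22408356e-04]
 [ 2.47175778e-01 -9.68970151e-01  9.90516241e-04]
 [ 2.93244669e-05 -1.01475513e-03 -9.99999485e-01]] 0.09084613209832744
```

View pics/top0.png

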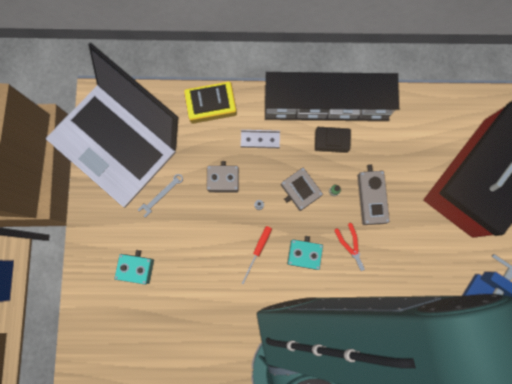

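View pics/scene0.png

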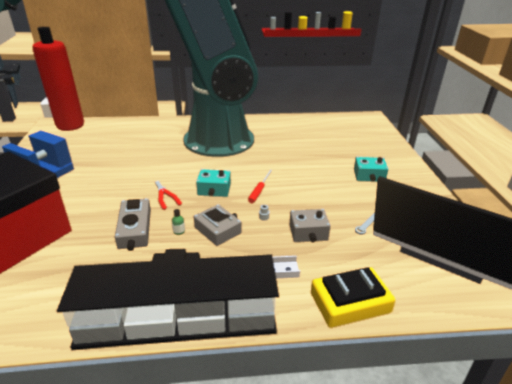

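Top view: the grey breaker_box candidate is at (223,178). Turquoise lookalikes at (134,268) and (306,254) are rejected by colour. The rocker box is at (301,189) and the pendant at (373,195), with its square key near (377,210) and mushroom near (375,183). Next is a close crop of all three.

```bash
python3 - <<'E'
import cv2,numpy as np
t=cv2.imread("pics/top0.png");s=cv2.imread("pics/scene0.png")
def cr(i,x,y,w,h,f):return cv2.resize(i[y:y+h,x:x+w],(w*f,h*f),interpolation=cv2.INTER_CUBIC)
a=np.hstack([cr(t,200,155,50,50,5),cr(t,276,162,50,50,5),cr(t,350,160,50,70,5)[:250*1+100][:250] ])
b=np.hstack([cr(s,285,200,50,50,5),cr(s,190,200,55,50,5),cr(s,110,195,45,60,5)[:250]])
w=750
cv2.imwrite("pics/crop1.png",np.vstack([a[:,:w],b[:,:w]]))
E
```

```text
(no output)
```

View pics/crop1.png

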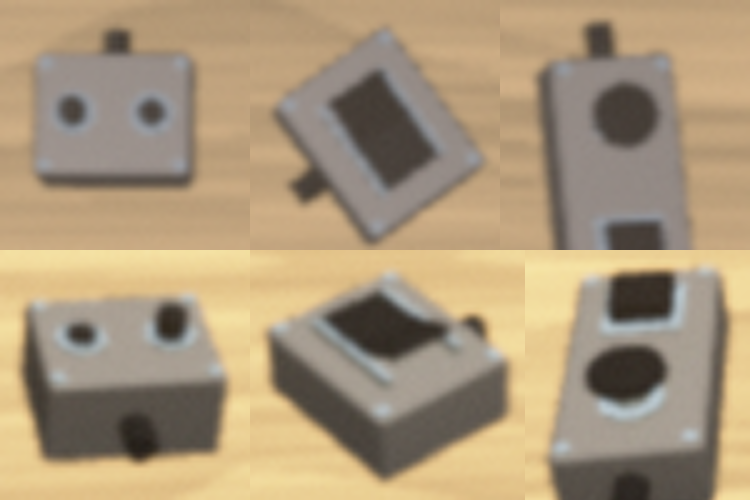

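The crop settles the choices. The grey box's popped plunger is the one at top (214,177): it is the taller one, right-hand in the scene view. The rocker runs from the upper left to the lower right, with its raised end still to be confirmed, and the key and mushroom are clear. Next I measure.

```bash
cat > h.py <<'E'
import cv2,numpy as np
from station import robot
def cam(n):
    o=robot.observe() if n=="wrist" else None
    c=robot.read_camera(n)
    if n=="wrist":
        T=np.eye(4);T[:3,:3]=o["eef_rot"];T[:3,3]=o["tcp_pos"]
        W=T@np.array(c["mount"]);c["R"]=W[:3,:3];c["C"]=W[:3,3]
    else:
        R=cv2.Rodrigues(np.array(c["rvec"]))[0];c["R"]=R.T;c["C"]=-R.T@np.array(c["tvec"]).ravel()
    return c
def pt(c,uv,z):
    p=cv2.undistortPoints(np.array([[uv]],float),c["mtx"],np.array([c["k1"],0,0,0.]))[0,0]
    d=c["R"]@np.array([p[0],p[1],1]);return c["C"]+d*(z-c["C"][2])/d[2]
def dark(c,box,th=75,amin=25):
    x0,y0,x1,y1=box;g=c["frame"][y0:y1,x0:x1].max(2)
    m=(g<th).astype(np.uint8);n,l,s,ce=cv2.connectedComponentsWithStats(m,connectivity=4)
    out=[]
    for i in range(1,n):
        if s[i,4]>=amin:
            pts=np.argwhere(l==i)[:,::-1].astype(np.float32)
            r=cv2.minAreaRect(pts);out.append((ce[i]+[x0,y0],int(s[i,4]),cv2.boxPoints(r)+[x0,y0]))
    return out
def project(c,P):
    rv=cv2.Rodrigues(c["R"].T)[0];return cv2.projectPoints(np.array([P],float),rv,-c["R"].T@c["C"],c["mtx"],np.array([c["k1"],0,0,0.]))[0].ravel()
E
python3 - <<'E'
from h import *
np.set_printoptions(precision=4,suppress=True)
c=cam("top")
for nm,b,z in(("brk",(204,163,242,195),.066),("rock",(278,165,325,212),.055),("pend",(355,163,393,225),.066)):
    for ce,a,bx in dark(c,b,80,8):
        print(nm,ce,a,pt(c,ce,z)[:2],[pt(c,q,z)[:2].round(3).tolist() for q in bx] if a>60 else "")
print(robot.observe()["time_s"], np.array(robot.read_camera("wrist")["mount"]))
E
```

```text
brk [214.25  176.625] 8 [0.5982 0.2657] 
rock [302.0846 187.3483] 201 [ 0.5686 -0.013 ] [[0.584, 0.019], [0.604, -0.01], [0.553, -0.044], [0.533, -0.016]]
rock [288.  198.5] 12 [0.5323 0.0318] 
pend [369.6154 167.9231] 13 [ 0.6315 -0.2268] 
pend [374.7283 182.4783] 92 [ 0.5846 -0.2416] [[0.599, -0.227], [0.599, -0.259], [0.57, -0.258], [0.57, -0.226]]
pend [376.7195 209.0122] 82 [ 0.5002 -0.2452] [[0.513, -0.231], [0.513, -0.259], [0.488, -0.258], [0.488, -0.23]]
0.15 [[-0.0011 -0.9623 -0.272   0.0775]
 [ 1.     -0.0008 -0.0011 -0.0006]
 [ 0.0008 -0.272   0.9623 -0.146 ]
 [ 0.      0.      0.      1.    ]]
```

Call:
apply_moves:
  rows:
    - [0,0.036,-0.0234,0,0,0,0]
    - [0,0.036,-0.0234,0,0,0,0]
    - [0,0.036,-0.0234,0,0,0,0]
    - [0,0.036,-0.0234,0,0,0,0]
    - [0,0.036,-0.0234,0,0,0,0]
    - [0,0.036,-0.0234,0,0,0,0]
    - [0,0.036,-0.0234,0,0,0,0]
    - [0,0.036,-0.0234,0,0,0,0]
    - [0,0.036,-0.0234,0,0,0,0]
    - [0,0.036,-0.0234,0,0,0,0]
    - [0,0.036,-0.0234,0,0,0,0]
    - [0,0.036,-0.0234,0,0,0,0]
    - [0,0,0,0,0,0,-6.5]
    - [0,0,0,0,0,0,-6.5]
    - [0,0,0,0,0,0,-6.4]
    - [0,0,0,0,0,0,0]
    - [0,0,0,0,0,0,0]

```text
time_s: 1.9
tcp_pos: [0.5221, -0.2994, 0.2389]
eef_rot: [[0.834, 0.552, -0.0], [0.552, -0.834, 0.0], [-0.0, -0.0, -1.0]]
ft_force: [0.2, -0.5, -0.2]
width: 0.0002
grip_force: 0.0
```

```bash
python3 - <<'E'
from h import *
import pickle
c=cam("wrist");pickle.dump(c,open("w1.pkl","wb"));cv2.imwrite("pics/w1.png",c["frame"][:,:,::-1]);o=robot.observe();print(o["tcp_pos"],o["eef_rot"],o["time_s"])
print(project(c,[.5,-.245,.063]),project(c,[.585,-.242,.07]),project(c,[.5686,-.013,.055]))
E
```

```text
[ 0.52216157 -0.29944419  0.23890006] [[ 8.33628238e-01  5.52325954e-01 -3.57019779e-05]
 [ 5.52325956e-01 -8.33628236e-01  4.84236379e-05]
 [-3.01654487e-06 -6.00864410e-05 -9.99999998e-01]] 1.95
[208.78265049 171.83712645] [243.98175975 110.30914793] [67.75741686 11.35801587]
```

View pics/w1.png

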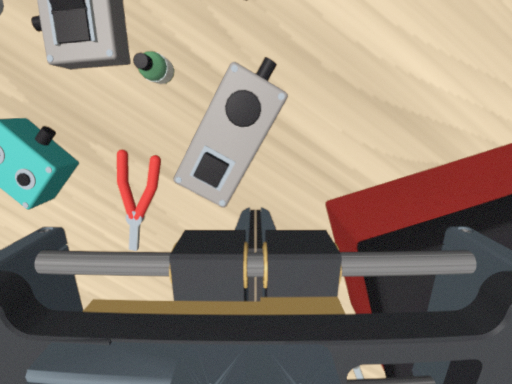

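The wrist view shows the pendant, with its key at (211,171) and mushroom at (243,108), which matches the top-view estimate. The key is in the clear. Now I move on to look at the rocker.

Call:
apply_moves:
  rows:
    - [0,0.028,-0.0354,0,0,0,0]
    - [0,0.028,-0.0354,0,0,0,0]
    - [0,0.028,-0.0354,0,0,0,0]
    - [0,0.028,-0.0354,0,0,0,0]
    - [0,0.028,-0.0354,0,0,0,0]
    - [0,0.028,-0.0354,0,0,0,0]
    - [0,0,0,0,0,0,0]
    - [0,0,0,0,0,0,0]

```text
time_s: 2.75
tcp_pos: [0.5441, -0.0289, 0.239]
eef_rot: [[0.832, 0.555, 0.0], [0.555, -0.832, -0.0], [0.0, 0.0, -1.0]]
ft_force: [-0.9, 0.4, 1.1]
width: 0.0007
grip_force: 0.0
```

```bash
python3 - <<'E'
from h import *
import pickle
np.set_printoptions(precision=4,suppress=True)
c=cam("wrist");pickle.dump(c,open("w2.pkl","wb"));cv2.imwrite("pics/w2.png",c["frame"][:,:,::-1])
u=project(c,[.5686,-.013,.055]);print(u)
x0,y0=(u-[75,75]).astype(int).clip(0);cv2.imwrite("pics/w2c.png",cv2.resize(c["frame"][y0:y0+150,x0:x0+150,::-1],None,fx=4,fy=4,interpolation=cv2.INTER_CUBIC));print(x0,y0)
c=pickle.load(open("w1.pkl","rb"))
for ce,a,bx in dark(c,(165,60,290,205),70,60):print(ce,a,pt(c,ce,.063)[:2],pt(c,ce,.07)[:2])
print(project(c,[.598,.266,.066]))
E
```

```text
[255.8762 156.5469]
180 81
[268.7203  69.7627] 118 [ 0.6373 -0.2409] [ 0.6362 -0.2412]
[247.3252 113.376 ] 492 [ 0.5842 -0.2468] [ 0.5843 -0.247 ]
[210.9245 169.3344] 649 [ 0.5041 -0.2456] [ 0.5059 -0.2458]
[-74.9354 -95.4402]
```

View pics/w2c.png

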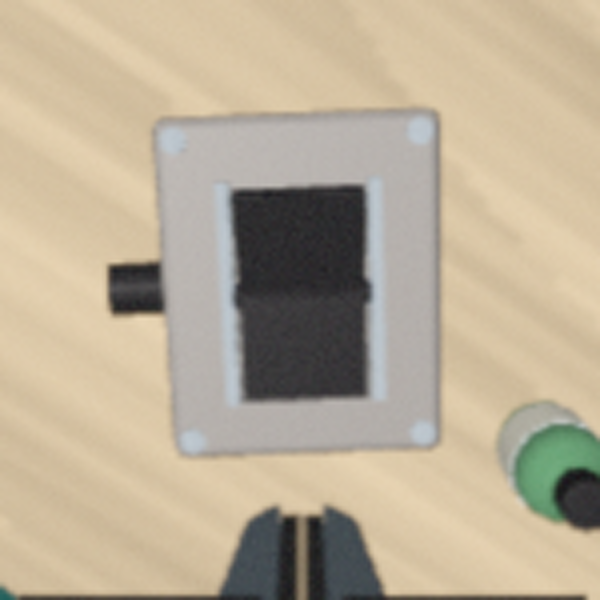

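```bash
python3 - <<'E'
from h import *
import pickle
np.set_printoptions(precision=4,suppress=True)
c=pickle.load(open("w2.pkl","rb"));R=robot.observe()["eef_rot"]
f=lambda x,y:(180+x/4,81+y/4)
pv=[pt(c,f(*q),.052) for q in((237,296),(370,294))];P=(pv[0]+pv[1])/2;w=pv[1]-pv[0]
print("pivot",P,"w",np.linalg.norm(w))
yl=w/np.linalg.norm(w);xl=np.array([-yl[1],yl[0],0]);print("xl(up)",xl)
for n,q in(("TL",(232,190)),("TR",(364,186)),("BL",(243,400)),("BR",(369,396))):
    for z in(.052,.065):
        d=pt(c,f(*q),z)-P;print(n,z,d@xl*1e3,d@yl*1e3)
print("box",[[round(v*1e3,1) for v in((pt(c,f(*q),.044)-P)@xl,(pt(c,f(*q),.044)-P)@yl)] for q in((156,119),(438,110),(182,456),(440,448))])
s=cam("scene")
for h in(1,-1):
    for sgn in(1,-1):
        L=.034*np.cos(.4) if sgn==h else .034; z=.065 if sgn==h else .052
        print("up raised" if h>0 else "down raised",[((project(s,np.r_[(P+sgn*L*xl+k*.02*yl)[:2],z])-[190,200])*5+[250,250]).round().tolist() for k in(-1,1)])
print("pivot",[((project(s,np.r_[(P+k*.02*yl)[:2],.052])-[190,200])*5+[250,250]).round().tolist() for k in(-1,1)])
E
```

```text
pivot [ 0.5701 -0.012   0.052 ] w 0.041538551932522164
xl(up) [0.8239 0.5668 0.    ]
TL 0.052 32.430504240917585 -21.319637599108596
TL 0.065 32.986589675635805 -20.493809788876025
TR 0.052 33.011697307875245 18.901225409776305
TR 0.065 33.54509646332899 18.157072808410206
BL 0.052 -33.4249488347873 -19.870555298889737
BL 0.065 -30.29826288105539 -19.10129093995937
BR 0.052 -32.71503817718367 20.512997772407473
BR 0.065 -29.616062862733187 19.70593127889713
box [[np.float64(53.9), np.float64(-44.6)], [np.float64(55.3), np.float64(42.1)], [np.float64(-54.2), np.float64(-41.3)], [np.float64(-52.7), np.float64(44.7)]]
up raised [[443.0, 321.0], [383.0, 349.0]]
up raised [[375.0, 286.0], [316.0, 312.0]]
down raised [[446.0, 342.0], [386.0, 371.0]]
down raised [[377.0, 269.0], [317.0, 295.0]]
pivot [[410.0, 313.0], [350.0, 341.0]]
```

```bash
python3 - <<'E'
from h import *
s=cam("scene");i=s["frame"][203:243,190:243,::-1]
i=np.clip(i.astype(float)*1.3,0,255).astype(np.uint8)
cv2.imwrite("pics/s2.png",cv2.resize(i,None,fx=14,fy=14,interpolation=cv2.INTER_CUBIC))
E
```

```text
(no output)
```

View pics/s2.png

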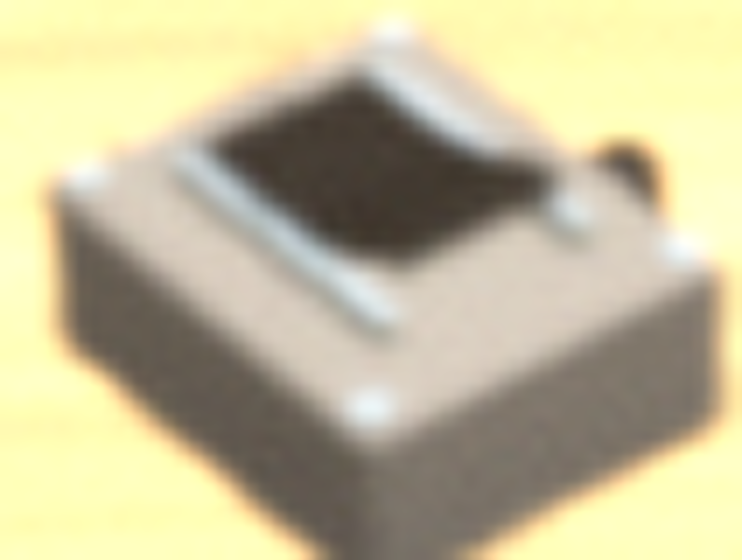

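Call:
apply_moves:
  rows:
    - [0,0.032,-0.03,0,0,0,0]
    - [0,0.032,-0.03,0,0,0,0]
    - [0,0.032,-0.03,0,0,0,0]
    - [0,0.032,-0.03,0,0,0,0]
    - [0,0.032,-0.03,0,0,0,0]
    - [0,0.032,-0.03,0,0,0,0]
    - [0,0,0,0,0,0,0]
    - [0,0,0,0,0,0,0]

```text
time_s: 3.7
tcp_pos: [0.6041, 0.2263, 0.2385]
eef_rot: [[0.832, 0.555, -0.0], [0.555, -0.832, -0.0], [-0.001, 0.0, -1.0]]
ft_force: [1.7, -0.6, -0.2]
width: 0.0005
grip_force: 0.0
```

The scene crop is clear: the near-right end of the rocker rises and hides its frame strip. So the raised half is on the (0.82, 0.57) side in world axes. Now the breaker.

```bash
python3 - <<'E'
from h import *
np.set_printoptions(precision=4,suppress=True)
c=cam("wrist");u=project(c,[.598,.266,.071]);print(u)
for ce,a,bx in dark(c,(int(u[0])-90,max(0,int(u[1])-60),int(u[0])+110,int(u[1])+70),80,60):print(ce,a,pt(c,ce,.073)[:2],pt(c,ce,.061)[:2])
x0,y0=(u-[90,75]).astype(int).clip(0);cv2.imwrite("pics/w3c.png",cv2.resize(c["frame"][y0:y0+150,x0:x0+200,::-1],None,fx=3,fy=3));print(x0,y0)
E
```

```text
[225.0636 168.7661]
[259.5709 139.7126] 254 [0.6493 0.2509] [0.6486 0.2502]
[224.283  164.7736] 159 [0.602  0.2693] [0.5994 0.2693]
[258.5847 185.6525] 118 [0.6033 0.2214] [0.6008 0.2196]
[282.2599 228.9848] 858 [0.5728 0.165 ] [0.5692 0.1609]
[227.6417 229.0351] 854 [0.5345 0.2224] [0.5293 0.2206]
135 93
```

View pics/w3c.png

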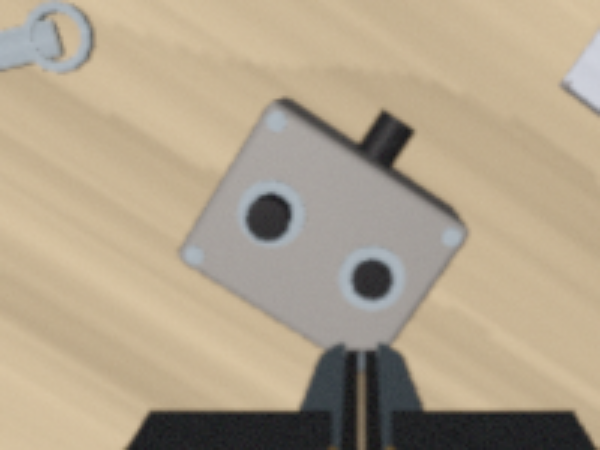

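The popped plunger is the left, larger disc at crop (268,217), world about (0.601,0.2695). Its neighbour sits 50 mm away, as expected.

Call:
apply_moves:
  rows:
    - [0,0.0215,-0.0376,0,0,0,0]
    - [0,0,0,0.045,0,0,0]
    - [0,0,0,0.045,0,0,0]
    - [0,0,0,0.035,0,0,0]
    - [0,0,0,0.01,0,0,0]
    - [0,0,0,0.004,0,0,0]
    - [0,0,0,0.003,0,0,0]
    - [0,0,0,0.003,0,0,0]
    - [0,0,0,0.002,0,0,0]
    - [0,0,0,0.002,0,0,0]
    - [0,0,0,0,0,0,0]

```text
time_s: 4.85
tcp_pos: [0.6015, 0.2703, 0.0905]
eef_rot: [[0.832, 0.555, 0.001], [0.555, -0.832, 0.001], [0.001, 0.0, -1.0]]
ft_force: [2.3, -0.2, 3.5]
width: 0.0003
grip_force: 1.7
```

Call:
apply_moves:
  rows:
    - [0,0,0,0.0015,0,0,0]
    - [0,0,0,0.0015,0,0,0]
    - [0,0,0,0.001,0,0,0]
    - [0,0,0,0.001,0,0,0]
    - [0,0,0,0,0,0,0]
    - [0,0,0,0,0,0,0]

```text
time_s: 5.45
tcp_pos: [0.6012, 0.2702, 0.0861]
eef_rot: [[0.832, 0.555, 0.0], [0.555, -0.832, 0.0], [0.0, -0.0, -1.0]]
ft_force: [-3.9, -1.4, 20.0]
width: 0.0006
grip_force: 10.0
```

Call:
apply_moves:
  rows:
    - [0,0,0,-0.02,0,0,0]
    - [0,0,0,-0.04,0,0,0]
    - [0,-0.0267,0.0362,0,0,0,0]
    - [0,-0.0267,0.0362,0,0,0,0]
    - [0,-0.0267,0.0362,0,0,0,0]
    - [0,-0.0267,0.0362,0,0,0,0]
    - [0,-0.0267,0.0362,0,0,0,0]
    - [0,-0.027,0.0362,0,0,0,0]
    - [0,0,0,0,0,0,0]
    - [0,0,0,0.03,0,0,0]
    - [0,0,0,0.015,0,0,0]
    - [0,0,0,0,0,0,0]

```text
time_s: 6.65
tcp_pos: [0.5861, 0.0008, 0.0975]
eef_rot: [[0.832, 0.555, -0.005], [0.555, -0.832, 0.0], [-0.004, -0.003, -1.0]]
ft_force: [-0.9, 0.2, 1.2]
width: 0.0001
grip_force: 0.0
```

```bash
python3 - <<'E'
from h import *
c=cam("wrist");cv2.imwrite("pics/w4.png",c["frame"][:,:,::-1]);print(robot.observe()["tcp_pos"],robot.observe()["ft_force"])
s=cam("scene");i=s["frame"][190:250,180:340,::-1]
cv2.imwrite("pics/w4.png",np.vstack([cv2.resize(c["frame"][60:300,100:412,::-1],(624,480))[:340],cv2.resize(i,(624,234),interpolation=cv2.INTER_CUBIC)]))
E
```

```text
[0.58699005 0.00085259 0.098888  ] [0.82012371 0.60811718 0.73786697]
```

View pics/w4.png

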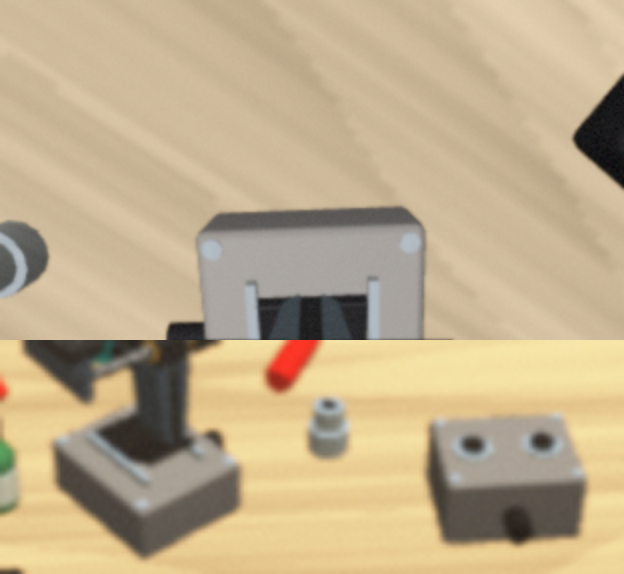

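The breaker plunger is now flush with its neighbour, and the fingertips are centred over the rocker's raised half. Pressing.

Call:
apply_moves:
  rows:
    - [0,0,0,0.005,0,0,0]
    - [0,0,0,0.003,0,0,0]
    - [0,0,0,0.003,0,0,0]
    - [0,0,0,0.003,0,0,0]
    - [0,0,0,0.003,0,0,0]
    - [0,0,0,0.002,0,0,0]
    - [0,0,0,0.002,0,0,0]
    - [0,0,0,0,0,0,0]

```text
time_s: 7.55
tcp_pos: [0.5877, 0.0002, 0.0786]
eef_rot: [[0.832, 0.555, -0.001], [0.555, -0.832, -0.0], [-0.001, -0.0, -1.0]]
ft_force: [0.2, -0.1, 0.0]
width: 0.0006
grip_force: 0.0
```

Call:
apply_moves:
  rows:
    - [0,0,0,0.001,0,0,0]
    - [0,0,0,0.001,0,0,0]
    - [0,0,0,0.0005,0,0,0]
    - [0,0,0,0,0,0,0]
    - [0,0,0,0,0,0,0]

```text
time_s: 8.05
tcp_pos: [0.5878, 0.0002, 0.0771]
eef_rot: [[0.832, 0.555, -0.001], [0.555, -0.832, -0.0], [-0.001, -0.0, -1.0]]
ft_force: [-5.0, 0.3, 14.7]
width: 0.0001
grip_force: 7.6
```

Call:
apply_moves:
  rows:
    - [0,0,0,-0.02,0,0,0]
    - [0,0,0,-0.045,0,0,0]
    - [0,0,0,-0.035,0,0,0]
    - [0,-0.0345,0.0262,0,0,0,0]
    - [0,-0.0345,0.0262,0,0,0,0]
    - [0,-0.0345,0.0262,0,0,0,0]
    - [0,-0.0345,0.0262,0,0,0,0]
    - [0,-0.0345,0.0262,0,0,0,0]
    - [0,-0.0345,0.0262,0,0,0,0]
    - [0,0,0,0,0,0,0]
    - [0,0,0,0,0,0,0]

```text
time_s: 9.15
tcp_pos: [0.5025, -0.246, 0.1763]
eef_rot: [[0.833, 0.553, -0.0], [0.553, -0.833, 0.0], [-0.0, -0.0, -1.0]]
ft_force: [1.0, -0.5, -0.9]
width: -0.0
grip_force: 0.0
```

```bash
python3 - <<'E'
from h import *
c=cam("wrist");o=robot.observe();print(o["tcp_pos"],o["ft_force"],project(c,[.503,-.2455,.063]))
s=cam("scene");i=s["frame"][195:245,185:245,::-1]
cv2.imwrite("pics/w5.png",np.vstack([cv2.resize(c["frame"][60:300,100:412,::-1],(468,360))[:250],cv2.resize(i,(468,340),interpolation=cv2.INTER_CUBIC)]))
E
```

```text
[ 0.50281656 -0.24516886  0.17623755] [-0.80516026 -0.57738983 -0.11186016] [255.62881982 194.80813658]
```

View pics/w5.png

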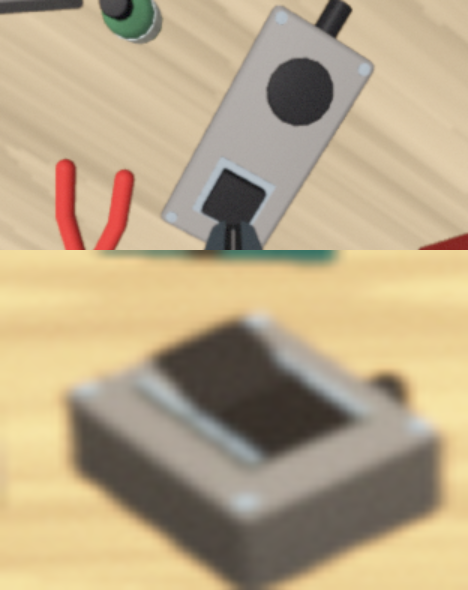

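The rocker is fully over, with the far half now up. The fingertips are over the square key at crop (236,197), well clear of the mushroom. Pressing the key.

Call:
apply_moves:
  rows:
    - [0,0,0,0.04,0,0,0]
    - [0,0,0,0.03,0,0,0]
    - [0,0,0,0.01,0,0,0]
    - [0,0,0,0,0,0,0]
    - [0,0,0,0,0,0,0]
    - [0,0,0,0.005,0,0,0]
    - [0,0,0,0.003,0,0,0]
    - [0,0,0,0.003,0,0,0]
    - [0,0,0,0.003,0,0,0]
    - [0,0,0,0.0015,0,0,0]
    - [0,0,0,0,0,0,0]

```text
time_s: 10.35
tcp_pos: [0.5034, -0.2456, 0.0811]
eef_rot: [[0.832, 0.555, 0.001], [0.555, -0.832, -0.0], [0.0, 0.001, -1.0]]
ft_force: [2.9, 0.8, 4.1]
width: 0.0006
grip_force: 2.2
```

Call:
apply_moves:
  rows:
    - [0,0,0,0.001,0,0,0]
    - [0,0,0,0.0007,0,0,0]
    - [0,0,0,0,0,0,0]
    - [0,0,0,0,0,0,0]
    - [0,0,0,0,0,0,0]
    - [0,0,0,0,0,0,0]
    - [0,0,0,0,0,0,0]
    - [0,0,0,0,0,0,0]

```text
time_s: 11.15
tcp_pos: [0.5034, -0.2456, 0.0801]
eef_rot: [[0.832, 0.555, 0.001], [0.555, -0.832, -0.0], [0.0, 0.001, -1.0]]
ft_force: [-0.0, 1.9, 15.7]
width: 0.0006
grip_force: 8.3
```

Force jumped to 15.7 N at tip height 55 mm, so the key is fully down and was held for about 0.6 s. Now I release and lift clear.

Call:
apply_moves:
  rows:
    - [0,0,0,0,0,0,0]
    - [0,0,0,0,0,0,0]
    - [0,0,0,0,0,0,0]
    - [0,0,0,-0.003,0,0,0]
    - [0,0,0,-0.004,0,0,0]
    - [0,0,0,-0.005,0,0,0]
    - [0,0,0,-0.03,0,0,0]
    - [0,0,0,-0.045,0,0,0]
    - [0,0,0,-0.045,0,0,0]
    - [0,-0.04,0,-0.02,0,0,0]
    - [0,0,0,0,0,0,0]
    - [0,0,0,0,0,0,0]
    - [0,0,0,0,0,0,0]

```text
time_s: 12.45
tcp_pos: [0.4695, -0.2671, 0.2304]
eef_rot: [[0.832, 0.555, -0.001], [0.555, -0.832, 0.001], [-0.001, -0.001, -1.0]]
ft_force: [0.2, -0.2, -0.2]
width: 0.0006
grip_force: 0.0
```

```bash
python3 - <<'E'
from h import *
c=cam("wrist");s=cam("scene");o=robot.observe();print(o["tcp_pos"],o["ft_force"],o["time_s"])
cv2.imwrite("pics/w6.png",np.vstack([c["frame"][:260,:,::-1],cv2.resize(s["frame"][190:270,110:340,::-1],(512,178))]))
for ce,a,bx in dark(c,(120,20,330,230),70,200):print(ce,a,pt(c,ce,.063)[:2])
E
```

```text
[ 0.46967573 -0.26700528  0.23015653] [-0.15980378  0.6497508   0.18586657] 12.55
[314.46666667  43.24      ] 225 [ 0.63259346 -0.23399686]
[295.13817097  83.86779324] 1006 [ 0.58709235 -0.24092408]
[256.1568088  149.21182944] 727 [ 0.50312223 -0.2451649 ]
```

View pics/w6.png

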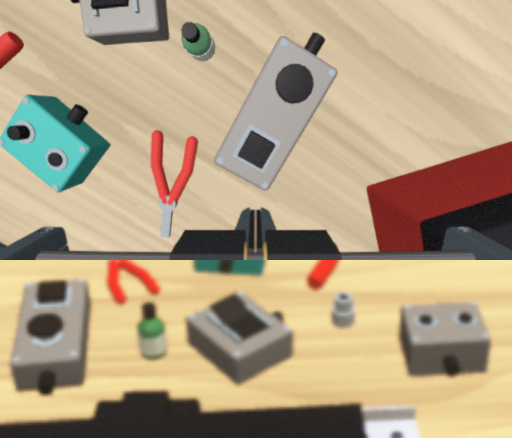

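The final view shows the key up again at (256,149), the pendant unmoved, the rocker flipped, the breaker home and the bystanders undisturbed.

```bash
python3 -c "
from station import robot
print(robot.hand_in())"
```

```text
the job is handed in; nothing more can be done
None
```

I pushed the breaker plunger home, pressed the raised end of the rocker down, then pressed, held and released the start key, in that order; the job was handed in at about 12.6 s with the stop button, the pendant and everything else on the bench left where they were.

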